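# Find the hidden bearer under the bench deck and set the anvil over it

## Task

Somewhere under the springy slats of the bench deck a single hidden bearer runs across: press on the slats along the deck with the fingertips until you feel where they stop giving way. Then stand the small anvil upright on those firm slats, its middle over the bearer and about midway along the slats, so that it sits level without sinking, and let go. Never let the anvil sink into the hollow part of the deck, and leave the mallet, the jar and the brass block alone.

Things in the scene. Friction and masses are not known exactly. Their poses are not given: they have to be found in the camera images.
- deck: low slatted bench deck fixed to the bench: dark wooden frame 170 (x) by 330 (y) mm around 15 pale plywood slats, tops flush with the rim, 44 mm above the bench. Origin: centre of its underside; z up. Slats run along its x (140 mm long), side by side along its y at 20 mm pitch, the middle one at y = 0, filling y = -150 to 150 mm; beyond is solid rim
- deck_top (a point): centre of the slats' top, 44 mm above the deck's origin, same axes. Each slat moves straight down alone: over the hollow it gives softly (0.3 N per mm, up to 16 mm). Unseen below, a wooden bearer 30 mm wide lies parallel to the slats, its middle anywhere from y = -80 to 80 mm; the 2 or 3 neighbouring slats even partly over it stop dead after about 0.5 mm, all others are soft
- anvil: jeweller's steel anvil, 0.75 kg, 58 mm tall, on the bench to the robot's right. Origin: centre of its underside; z up; pointed horn along +x. Foot 60 (x) by 56 (y) by 14 mm high, then a waist 34 by 22 mm. On hollow slats it sinks 4 mm or more or tips; on firm ones it sinks about 1 mm
- anvil_head (a point): middle of the anvil's flat head, 48 mm above its origin, same axes. Head 56 (x) by 26 (y) mm, from 38 to 58 mm height, to be gripped from above across its 26 mm width (y); the horn goes 31 mm beyond it
- mallet: bystander: small brass hammer with pale wooden handle, 220 mm long, lying on the bench to the robot's left; origin: middle of its underside
- jar: bystander: small closed glass jar with metal lid, 50 mm across, 70 mm tall, on the right, beyond the anvil; origin: centre of its underside
- dapping_block: bystander: brass dapping block, 45 mm cube with a dark round hollow on top, beyond the deck; origin: centre of its underside
Mind the look-alikes: they are no part of the job. Leave any blue or green look-alike of the anvil alone.

How it is judged:
On the way, in this order (a step that is already met when the one before it is completed fails the run):
1. the deck is pressed with the fingertips (over 1.5 N) (contact force between the fingers and deck above 1.5 N), for 0.05 s.
2. the anvil stands released on firm slats (x of anvil in the frame of deck between -0.04 and 0.04 m and y of anvil in the frame of deck between -0.12 and 0.12 m and z of anvil in the frame of deck between 0.042 and 0.047 m and angle between anvil's own z axis and vertical below 0.05 rad and linear speed of anvil below 0.02 m/s and contact force between anvil and the fingers below 0.2 N), for 0.2 s.
At the end, for the whole second after the job is handed in: The anvil stands released, still and upright (tilt under 0.05 rad) on the slats, within 40 mm of midway along them and within 120 mm of the deck's middle across them, its underside less than 2 mm below the slats' rest height (so only when its middle is over firm slats) (all of step 2); the robot touches nothing.
It fails at once if the anvil sinks more than 4 mm into the deck (x of anvil in the frame of deck between -0.07 and 0.07 m and y of anvil in the frame of deck between -0.15 and 0.15 m and z of anvil in the frame of deck below 0.04 m).
It fails at once if the mallet is moved by more than 30 mm (distance of mallet from where it was at the start of the episode above 0.03 m).
It fails at once if the jar is moved by more than 30 mm (distance of jar from where it was at the start of the episode above 0.03 m).
It fails at once if the brass block is moved by more than 30 mm (distance of dapping_block from where it was at the start of the episode above 0.03 m).
It also fails if it takes over 72 s, if anything falls off the work surface, if the arm or the gripper's body presses on something with over 40 N, if the wrist force passes 120 N, or if a joint passes its speed limit or range.

## Robot

A 7-joint arm with a two-finger parallel gripper is mounted at the origin on the work surface. World frame = base frame: x ahead of the robot, y to its left, z up, the work surface at z = 0. Lengths are in m, angles in rad, forces in N, time in s.
With the tool pointing down it reaches from about 0.35 to 0.9 m from the base axis. Payload 8.1 kg.
Tool frame: the origin (TCP) lies between the finger pads; the fingertips stand 17 mm ahead of it and the grasp point (between the pads) lies 2 mm behind it; z points along the fingers, y is the line along which they close (so a half turn about z gives the same grasp; the last joint's range is limited). The gripper opens to 92 mm and grips with 3 to 60 N. Pads are 19 mm wide; open, the fingers measure 130 mm over their backs; the gripper's body (75 mm by 190 mm) begins 47 mm behind the grasp point.
Start: joints at [1.12, 0.434, 0.025, 1.573, -0.012, 1.134, -0.075], TCP at [0.213, -0.588, 0.244] pointing down, gripper open.
Joint ranges: [-2.62, 2.62], [-0.44, 2.09], [-1.27, 1.32], [0.08, 2.57], [-1.32, 4.46], [0.12, 2], [-2.74, 2.74]. Speed limits (rad/s): [2.22, 2.22, 3.01, 3.01, 3.14, 3.14, 3.14].

## Interface

Orientations are given as a rotation vector (axis times angle).
In Python, from cell import observe, get_image, calibration, sign_off, look_for, regions_of, landmark_of gives the robot as it stands.
- The arm moves only by the tool jog_arm, never from a script. Its argument "plan" is a list of rows, each an object with "offset": the shift along the tool's x, y, z normalised to -1 to 1, where 1 is 0.15 m, a list of three; "twist": the turn, a rotation vector about the tool's x, y, z normalised to -1 to 1, where 1 is 2 pi rad, a list of three; "fingers": the gripper command: -1 is shut, 1 is fully open, values between are in proportion. In form: [{"offset": [x, y, z], "twist": [ax, ay, az], "fingers": fingers}, ...]. A call has 1 to 20 rows; each row is the pose to reach, as a shift and turn from the pose commanded when the call began, along the tool's axes at that moment, turning the shorter way round; what a row does not reach only later rows make up. A row lasts 1/8 s, in which the tool goes at most 62.5 mm and 10.7 degrees, less where a joint would pass 70% of its speed; a pose out of reach is approached as far as the arm can. A call with a number of a shift or a turn outside -1 to 1 is refused whole. A call with a gripper value outside its range is refused whole. The fingers move at their own pace and stop on an object; "newtons" is the grip in N (left out, the last holds). Time passes only in rows, so rows that repeat a pose let the fingers close. It gives the time, the measured TCP pose, the force, the opening and the grip force at its end, in the units of the state.
- observe(): the state, without advancing time (a new reading comes with each control period).
- get_image(name): name is "scene" or "top"; returns the picture (400x640x3 uint8, red, green, blue); there is no depth.
- calibration(name): a dict with "fov_y" (degrees; the focal length in pixels is half the picture's height over the tangent of half this angle, whatever the lens; pixels are square), "cx", "cy" (the principal point, pixels), "position" and "attitude" of the camera in the world. Camera axes: x right, y down, z forward; pixel columns grow to the right and rows downward; lengths in m; the calibration is good to about 2 mm. A picture is of the moment at which its call begins. calibration takes no time and is no camera call.
- sign_off(): hands the job in; it is judged then, once.
Trained networks look in the newest picture that a camera, given by its name, has taken for a name from the list of things; names that differ only in an ending like _2 or _b are one class to them, and where a whole thing is asked for, a point or a joint stands for the part that bears it (a point fixed in the world has none). Each returns a list of dicts, best first, with "conf" (0 to 1); they miss things now and then, are a little off and sometimes report something else, mostly with a low value. They report only what shows in the picture. A call takes as long as a camera call. They do not tell look-alikes from the thing itself.
- look_for(thing, camera): "box" ([left, top, width, height] as shares, 0 to 1, of the picture: columns of its width, rows of its height, round what is visible of it).
- regions_of(thing, camera): "region" (400x640 bool, what is visible of it) and "box" ([left, top, width, height] as shares, 0 to 1, of the picture: columns of its width, rows of its height, round what is visible of it).
- landmark_of(thing, camera): "at" ([row, column] as shares, 0 to 1, of the picture: columns of its width, rows of its height: a listed point, or the origin of a listed thing).
The state is a dict: "clock": time; "joints": joint angles; "dq": joint speeds; "joint_efforts": joint torques, N m; "position": TCP position; "ee_rot": TCP orientation; "force": force on the tool from outside, world axes, zero at the start; "ft_torque": the same for the moment, N m; "width": opening from 0.0 (shut) to 1.0 (fully open); "gripper_force": force on a finger pad.
Only numpy, scipy, OpenCV 4.12 (cv2) and the standard library are available. Lean on these libraries where they do the work, as an engineer would, in place of code of your own. Each camera call takes 0.05 s, during which the arm holds its last target. There are 200 camera calls.

## Working session

There is one attempt and no reset: what is moved stays moved. The work goes in short steps, Python scripts to look and compute and a tool call to move; the robot and the scene stay as the last step left them, time stands still between calls to the robot, and variables do not carry over. Pictures are saved under pics/ and viewed, at most 10 in all, crops included, and the job is handed in when it is done.

Besides the shell and the picture viewer there is one more tool, called after "Call:" as a command line: name --argument value ..., lists and objects as JSON in quotes. jog_arm: Moves the arm, as the interface text tells. Scaled input: -1 to 1 covers 0.15 m each way for a shift and 2 pi rad each way for a turn. Its arguments: {"type":"object","properties":{"plan":{"type":"array","items":{"type":"object","properties":{"offset":{"type":"array","items":{"type":"number","minimum":-1,"maximum":1}},"twist":{"type":"array","items":{"type":"number","minimum":-1,"maximum":1}},"fingers":{"type":"number"}}}},"newtons":{"type":"number"}},"required":["plan"]}

```bash
mkdir -p pics; cat > h.py <<'E'
import numpy as np, cv2
from scipy.spatial.transform import Rotation as R
from cell import *
def ray(cam,u,v):
    c=calibration(cam); f=200/np.tan(np.radians(c['fov_y'])/2)
    a=np.array(c['attitude']); M=R.from_rotvec(a).as_matrix() if a.shape==(3,) else (a if a.shape==(3,3) else None)
    return np.array(c['position']), M@np.array([(u-c['cx'])/f,(v-c['cy'])/f,1])
def at_z(cam,u,v,z):
    p,d=ray(cam,u,v); return p+d*(z-p[2])/d[2]
E
python3 - <<'E'
from h import *
for c in('scene','top'):
    im=get_image(c); cv2.imwrite(f'pics/{c}0.png',im[:,:,::-1]); print(c,calibration(c))
    for t,z in(('deck_top',.044),('anvil_head',.048),('anvil',0),('jar',0),('mallet',0),('dapping_block',0)):
        print(t,[(round(r['conf'],2),np.round(np.array(r['at'])*[400,640]),at_z(c,r['at'][1]*640,r['at'][0]*400,z).round(3)) for r in landmark_of(t,c)])
print(observe())
E
```

```text
scene {'fov_y': 45.88250435638133, 'cx': 311.6833060169131, 'cy': 192.58195317099427, 'position': array([1.21574512, 0.35255766, 1.16037562]), 'attitude': array([-1.39155016, -2.3798157 ,  0.70801922])}
deck_top [(0.87, array([193., 334.]), array([0.544, 0.056, 0.044]))]
anvil_head [(0.92, array([ 96., 216.]), array([ 0.398, -0.454,  0.048])), (0.79, array([117., 243.]), array([ 0.434, -0.326,  0.048])), (0.73, array([146., 249.]), array([ 0.523, -0.246,  0.048])), (0.6, array([119., 284.]), array([ 0.377, -0.212,  0.048]))]
anvil [(0.78, array([108., 218.]), array([ 0.408, -0.449,  0.   ])), (0.74, array([130., 285.]), array([ 0.377, -0.207,  0.   ])), (0.67, array([127., 243.]), array([ 0.438, -0.332,  0.   ])), (0.62, array([157., 253.]), array([ 0.523, -0.237,  0.   ]))]
jar [(0.84, array([191., 222.]), array([ 0.673, -0.248,  0.   ]))]
mallet [(0.64, array([216., 464.]), array([0.402, 0.403, 0.   ]))]
dapping_block [(0.8, array([257., 263.]), array([ 0.793, -0.029,  0.   ]))]
top {'fov_y': 48.21652671543065, 'cx': 315.54285892625694, 'cy': 201.35493541044798, 'position': array([
[... 853 characters left out ...]
ts': array([ 1.12043381,  0.43448727,  0.0249969 ,  1.57319514, -0.01159383,
        1.13397607, -0.07509408]), 'dq': array([ 2.95918625e-04,  4.43370467e-04, -1.84359424e-05,  1.43469580e-03,
       -8.43525441e-04, -1.82217623e-04, -8.41396467e-04]), 'joint_efforts': array([-5.46185711e-04, -6.67491317e+01,  9.83084254e-01, -3.14762878e+01,
       -6.08148286e-02,  3.25990899e-02, -1.42567907e-05]), 'position': array([ 0.21298078, -0.58761736,  0.2437516 ]), 'ee_rot': array([3.09416005e+00, 5.43387893e-01, 6.49714710e-06]), 'force': array([-1.04611128,  0.02890251, -0.15654614]), 'ft_torque': array([ 0.04144527,  0.01861814, -0.00934905]), 'gripper_force': 0.0, 'width': 1.0007681115079945}
```

View pics/scene0.png

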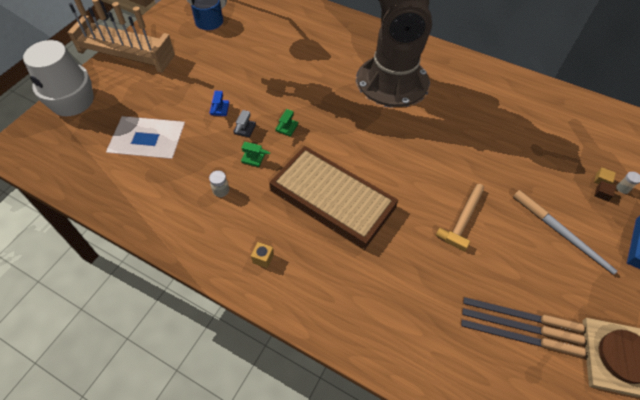

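View pics/top0.png

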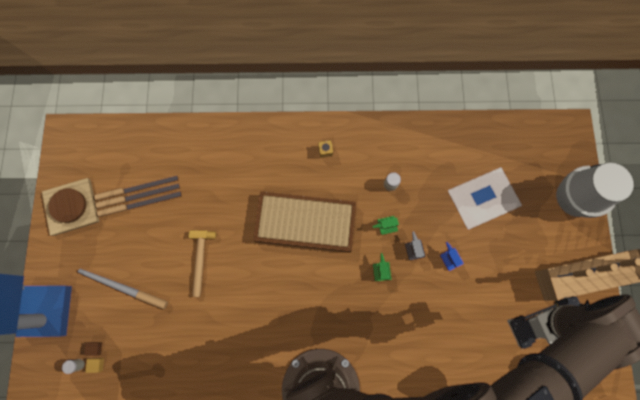

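The steel anvil is the grey one, at scene (243,120) and top (414,246). The blue and green ones are look-alikes. The deck is at top (304,219), the mallet on the left at (202,262), the jar at (391,182) and the block at (326,148). Next I'll measure the deck and anvil yaw.

```bash
cat > m.py <<'E'
from h import *
def rect(cam,im,x0,x1,y0,y1,z,s):  # picture with rows = x descending, cols = y descending
    W,H=int((y1-y0)*s),int((x1-x0)*s)
    c=calibration(cam); f=200/np.tan(np.radians(c['fov_y'])/2); M=R.from_rotvec(c['attitude']).as_matrix()
    g=np.array([[0,0],[W,0],[W,H],[0,H]],np.float32)
    w=np.array([[x1-v/s,y1-u/s,z] for u,v in g])-c['position']; q=w@M
    p=(q[:,:2]/q[:,2:]*f+[c['cx'],c['cy']]).astype(np.float32)
    return cv2.warpPerspective(im,cv2.getPerspectiveTransform(p,g),(W,H),flags=cv2.INTER_CUBIC)
E
python3 - <<'E'
from m import *
out=[]
for c in('scene','top'):
    im=get_image(c)
    r=regions_of('deck',c)[0]['region']
    pts=np.argwhere(r)[:,::-1]
    # slat (pale) area on deck top
    hsv=cv2.cvtColor(im,cv2.COLOR_RGB2HSV)
    w=np.array([at_z(c,u,v,.044)[:2] for u,v in pts]); V=hsv[r][:,2]; 
    for nm,k in(('deck',V>=0),('slats',V>140)):
        (cx,cy),s,a=cv2.minAreaRect((w[k]*1000).astype(np.float32)); print(c,nm,round(cx),round(cy),np.round(s),round(a,1))
    a=rect(c,im,.38,.50,-.39,-.26,.048,5); d=rect(c,im,.42,.66,-.15,.25,.044,1.5)
    out.append(cv2.resize(np.hstack([cv2.resize(a,(390,360))[:,:,::-1],cv2.resize(d,(400,360))[:,:,::-1]]),(780,290)))
    for r in regions_of('anvil',c):
        w=np.array([at_z(c,u,v,.03)[:2] for v,u in np.argwhere(r['region'])])
        print(c,'anvil',r['conf'],w.mean(0).round(3),np.median(im[r['region']],0))
cv2.imwrite('pics/r.png',np.vstack(out))
E
```

```text
Traceback (most recent call last):
  File "h.py", line 9, in at_z
    p,d=ray(cam,u,v); return p+d*(z-p[2])/d[2]
        ~~~^^^^^^^^^
  File "h.py", line 5, in ray
    c=calibration(cam); f=200/np.tan(np.radians(c['fov_y'])/2)
ValueError: time passes only in moves, steps and waits
```

Too many calibration calls in the loop, so I'll cache them.

```bash
cat >> h.py <<'E'
import functools
calibration=functools.lru_cache(calibration)
E
cat > a.py <<'E'
from m import *
out=[]
for c in('scene','top'):
    im=get_image(c)
    r=regions_of('deck',c)[0]['region']
    pts=np.argwhere(r)[:,::-1]
    hsv=cv2.cvtColor(im,cv2.COLOR_RGB2HSV)
    w=np.array([at_z(c,u,v,.044)[:2] for u,v in pts]); V=hsv[r][:,2]
    for nm,k in(('deck',V>=0),('slats',V>140)):
        (cx,cy),s,a=cv2.minAreaRect((w[k]*1000).astype(np.float32)); print(c,nm,round(cx),round(cy),np.round(s),round(a,1))
    a=rect(c,im,.38,.50,-.39,-.26,.048,5); d=rect(c,im,.42,.66,-.15,.25,.044,1.5)
    out.append(cv2.resize(np.hstack([cv2.resize(a,(390,360))[:,:,::-1],cv2.resize(d,(400,360))[:,:,::-1]]),(780,290)))
    for r in regions_of('anvil',c):
        w=np.array([at_z(c,u,v,.03)[:2] for v,u in np.argwhere(r['region'])])
        print(c,'anvil',r['conf'],w.mean(0).round(3),np.median(im[r['region']],0))
cv2.imwrite('pics/r.png',np.vstack(out))
E
python3 a.py
```

```text
scene deck 548 49 [342. 194.] 83.2
scene slats 529 48 [299. 156.] 83.2
scene anvil 0.89 [ 0.447 -0.318] [68. 62. 64.]
scene anvil 0.78 [ 0.374 -0.204] [36. 85. 41.]
scene anvil 0.74 [ 0.531 -0.23 ] [40. 97. 47.]
scene anvil 0.73 [ 0.415 -0.436] [ 30.  54. 119.]
top deck 533 47 [339. 179.] 84.0
top slats 536 46 [299. 140.] 83.1
top anvil 0.89 [ 0.371 -0.207] [ 55. 110.  53.]
top anvil 0.8 [ 0.438 -0.319] [107. 100.  94.]
top anvil 0.7 [0.535 0.046] [165. 140. 101.]
top anvil 0.62 [ 0.407 -0.438] [ 51.  72. 123.]
top anvil 0.54 [ 0.521 -0.233] [ 58. 120.  58.]
```

View pics/r.png

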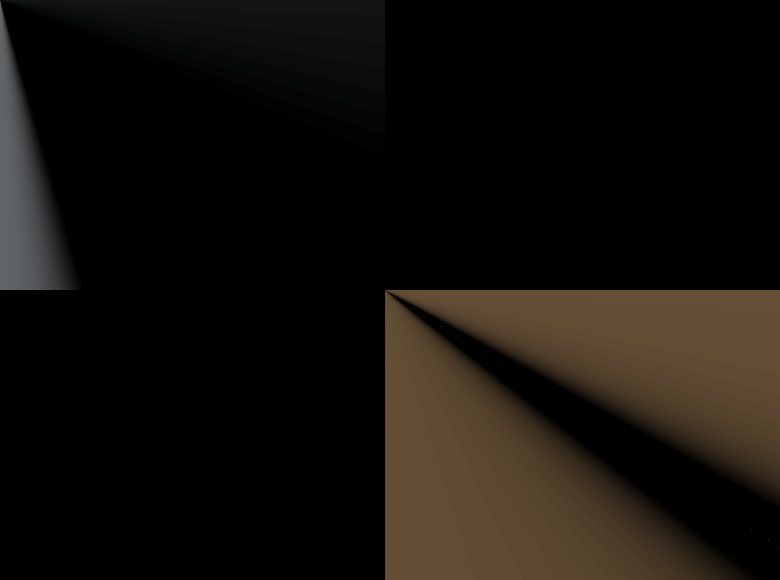

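```bash
sed -i 's/(W,H=.*)//; s/    W,H=int/    s=s*1000; W,H=int/' m.py; sed -i 's#pics/r.png#pics/r2.png#' a.py
python3 a.py | grep -c .
```

```text
11
```

View pics/r2.png

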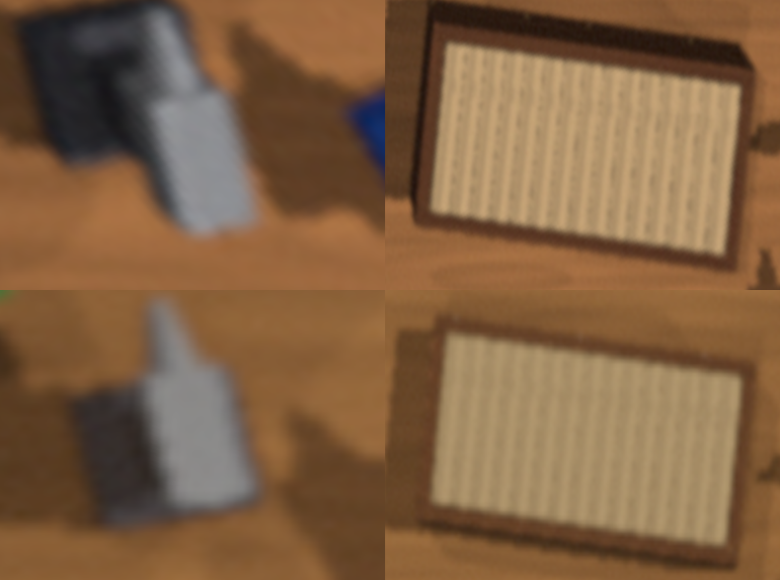

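The crops show the anvil centred near (0.439, -0.323) with its horn at about +11° yaw, and the slats centred at (0.535, 0.046) with deck yaw about -6.9°. I'll move over the deck with the fingers shut and the pad width across the slats.

Call:
jog_arm --plan '[{"offset": [0.863,-0.81,0],"twist": [0,0,0],"fingers": -1},{"offset": [0.863,-0.81,0],"twist": [0,0,0],"fingers": -1},{"offset": [0.863,-0.81,0],"twist": [0,0,0],"fingers": -1},{"offset": [0.863,-0.81,0],"twist": [0,0,0],"fingers": -1}]' --newtons 20

```text
clock: 1.9
position: [0.2959, -0.4255, 0.2441]
ee_rot: [-3.092, -0.554, -0.002]
force: [-0.1, -0.6, 0.5]
width: 0.609
gripper_force: 0.0
```

Call:
jog_arm --plan '[{"offset": [0.863,-0.81,0],"twist": [0,0,0],"fingers": -1},{"offset": [0.863,-0.81,0],"twist": [0,0,0],"fingers": -1},{"offset": [0.863,-0.81,0],"twist": [0,0,0],"fingers": -1},{"offset": [0.863,-0.81,0],"twist": [0,0,0],"fingers": -1}]'

```text
clock: 2.4
position: [0.3755, -0.2681, 0.2441]
ee_rot: [-3.092, -0.553, -0.002]
force: [0.1, -1.4, 0.1]
width: 0.183
gripper_force: 0.0
```

Call:
jog_arm --plan '[{"offset": [0.863,-0.81,0],"twist": [0,0,0],"fingers": -1},{"offset": [0.863,-0.81,0],"twist": [0,0,0],"fingers": -1},{"offset": [0.863,-0.81,0],"twist": [0,0,0],"fingers": -1},{"offset": [0.863,-0.81,0],"twist": [0,0,0],"fingers": -1}]'

```text
clock: 2.9
position: [0.4557, -0.1102, 0.2439]
ee_rot: [-3.092, -0.551, -0.002]
force: [-1.0, -0.5, -0.1]
width: 0.005
gripper_force: 0.0
```

Call:
jog_arm --plan '[{"offset": [0.863,-0.81,0.5],"twist": [0,0,-0.1756],"fingers": -1},{"offset": [0.863,-0.81,0.5],"twist": [0,0,-0.1756],"fingers": -1},{"offset": [0.863,-0.81,0.5],"twist": [0,0,-0.1756],"fingers": -1},{"offset": [0.863,-0.81,0.9],"twist": [0,0,-0.1756],"fingers": -1},{"offset": [0.863,-0.81,0.9],"twist": [0,0,-0.1756],"fingers": -1},{"offset": [0.863,-0.81,0.9],"twist": [0,0,-0.1756],"fingers": -1},{"offset": [0.863,-0.81,0.9],"twist": [0,0,-0.1756],"fingers": -1},{"offset": [0.863,-0.81,0.9],"twist": [0,0,-0.1756],"fingers": -1}]'

```text
clock: 3.9
position: [0.5346, 0.0442, 0.1087]
ee_rot: [2.356, 2.077, -0.0]
force: [-0.4, -0.1, -0.0]
width: 0.004
gripper_force: 0.0
```

Call:
jog_arm --plan '[{"offset": [0.012,0,0.25],"twist": [0,0,0],"fingers": -1},{"offset": [0.012,0,0.31],"twist": [0,0,0],"fingers": -1},{"offset": [0.012,0,0.338],"twist": [0,0,0],"fingers": -1},{"offset": [0.012,0,0.338],"twist": [0,0,0],"fingers": -1},{"offset": [0.012,0,0.338],"twist": [0,0,0],"fingers": -1}]'

```text
clock: 4.53
position: [0.5348, 0.0476, 0.0588]
ee_rot: [2.35, 2.084, 0.001]
force: [-0.0, -0.9, 2.3]
width: 0.003
gripper_force: 1.0
```

Soft at slat 0 (sinks 2.2 mm). Next are +40 and +80.

Call:
jog_arm --plan '[{"offset": [0,0,-0.08],"twist": [0,0,0],"fingers": -1},{"offset": [0.254,0,-0.08],"twist": [0,0,0],"fingers": -1},{"offset": [0.254,0,-0.03],"twist": [0,0,0],"fingers": -1},{"offset": [0.254,0,0.007],"twist": [0,0,0],"fingers": -1},{"offset": [0.254,0,0.007],"twist": [0,0,0],"fingers": -1},{"offset": [0.254,0,0.007],"twist": [0,0,0],"fingers": -1}]'

```text
clock: 5.28
position: [0.5397, 0.0867, 0.0605]
ee_rot: [2.349, 2.084, 0.005]
force: [-12.2, 3.2, 40.9]
width: 0.008
gripper_force: 20.4
```

Call:
jog_arm --plan '[{"offset": [0,0,-0.08],"twist": [0,0,0],"fingers": -1},{"offset": [0.267,0,-0.08],"twist": [0,0,0],"fingers": -1},{"offset": [0.267,0,-0.03],"twist": [0,0,0],"fingers": -1},{"offset": [0.267,0,0],"twist": [0,0,0],"fingers": -1},{"offset": [0.267,0,0],"twist": [0,0,0],"fingers": -1},{"offset": [0.267,0,0],"twist": [0,0,0],"fingers": -1}]'

```text
clock: 6.02
position: [0.5443, 0.1263, 0.0573]
ee_rot: [-2.349, -2.084, -0.004]
force: [-0.1, 7.3, 1.9]
width: 0.007
gripper_force: 10.0
```

+40 is firm (41 N) and +80 is soft. Next are +60 and +20, pressed a bit less deep.

Call:
jog_arm --plan '[{"offset": [0,0,-0.08],"twist": [0,0,0],"fingers": -1},{"offset": [-0.133,0,-0.08],"twist": [0,0,0],"fingers": -1},{"offset": [-0.133,0,-0.03],"twist": [0,0,0],"fingers": -1},{"offset": [-0.133,0,-0.008],"twist": [0,0,0],"fingers": -1},{"offset": [-0.133,0,-0.008],"twist": [0,0,0],"fingers": -1},{"offset": [-0.133,0,-0.008],"twist": [0,0,0],"fingers": -1}]'

```text
clock: 6.78
position: [0.5414, 0.1014, 0.0605]
ee_rot: [2.35, 2.078, -0.006]
force: [-12.6, -13.5, 47.0]
width: 0.0
gripper_force: 23.3
```

Call:
jog_arm --plan '[{"offset": [0,0,-0.08],"twist": [0,0,0],"fingers": -1},{"offset": [-0.267,0,-0.08],"twist": [0,0,0],"fingers": -1},{"offset": [-0.267,0,-0.03],"twist": [0,0,0],"fingers": -1},{"offset": [-0.267,0,0],"twist": [0,0,0],"fingers": -1},{"offset": [-0.267,0,0],"twist": [0,0,0],"fingers": -1},{"offset": [-0.267,0,0],"twist": [0,0,0],"fingers": -1}]'

```text
clock: 7.52
position: [0.5363, 0.0661, 0.058]
ee_rot: [-2.349, -2.085, 0.001]
force: [-0.9, -1.0, 2.1]
width: 0.002
gripper_force: 1.6
```

Slats +40 and +60 are firm, while +20 and +80 are soft, so the bearer is at y ≈ +50. Now to the anvil.

Call:
jog_arm --plan '[{"offset": [0,0,-0.3],"twist": [0,0,0],"fingers": 0.3},{"offset": [-0.4,-0.05,-0.667],"twist": [0,0,0],"fingers": 0.3},{"offset": [-0.885,-0.111,-0.667],"twist": [0,0,0],"fingers": 0.3},{"offset": [-0.885,-0.111,-0.667],"twist": [0,0,0],"fingers": 0.3},{"offset": [-0.885,-0.111,-0.667],"twist": [0,0,0],"fingers": 0.3}]'

```text
clock: 8.15
position: [0.504, -0.0661, 0.1586]
ee_rot: [2.353, 2.08, -0.0]
force: [0.1, 0.8, -0.2]
width: 0.494
gripper_force: 0.0
```

Call:
jog_arm --plan '[{"offset": [-0.4,-0.05,0],"twist": [0,0,0],"fingers": 0.3},{"offset": [-0.885,-0.111,0],"twist": [0,0,0],"fingers": 0.3},{"offset": [-0.885,-0.111,0],"twist": [0,0,0],"fingers": 0.3},{"offset": [-0.885,-0.111,0],"twist": [0,0,0],"fingers": 0.3}]'

```text
clock: 8.65
position: [0.4724, -0.193, 0.1581]
ee_rot: [-2.35, -2.084, -0.001]
force: [-0.4, 0.1, -0.3]
width: 0.648
gripper_force: 0.0
```

Call:
jog_arm --plan '[{"offset": [-0.4,-0.05,0],"twist": [0,0,0.2],"fingers": 0.3},{"offset": [-0.885,-0.111,0],"twist": [0,0,0.2],"fingers": 0.3},{"offset": [-0.885,-0.111,0],"twist": [0,0,0.2],"fingers": 0.3},{"offset": [-0.885,-0.111,0],"twist": [0,0,0.2],"fingers": 0.3},{"offset": [-0.885,-0.111,0],"twist": [0,0,0.2],"fingers": 0.3},{"offset": [-0.885,-0.111,0],"twist": [0,0,0.2],"fingers": 0.3},{"offset": [-0.885,-0.111,0],"twist": [0,0,0.2],"fingers": 0.3},{"offset": [-0.885,-0.111,0],"twist": [0,0,0.2],"fingers": 0.3},{"offset": [-0.885,-0.111,0],"twist": [0,0,0.2],"fingers": 0.3}]'

```text
clock: 9.78
position: [0.4405, -0.3223, 0.1582]
ee_rot: [-3.125, -0.313, -0.001]
force: [0.6, -0.3, -0.8]
width: 0.648
gripper_force: 0.0
```

```bash
python3 - <<'E'
from m import *
o=observe(); print(o['clock'],o['position'],o['ee_rot'],o['joints'][6],o['width'])
out=[]
for c in('scene','top'):
    im=get_image(c)
    out.append(rect(c,im,.36,.50,-.39,-.25,.058,2.8)[:,:,::-1])
cv2.imwrite('pics/b.png',np.hstack(out))
E
```

```text
9.775 [ 0.44046881 -0.32232785  0.15818433] [-3.12545488e+00 -3.13452698e-01 -5.64498259e-04] -0.9368073594163102 0.647740376309429
```

View pics/b.png

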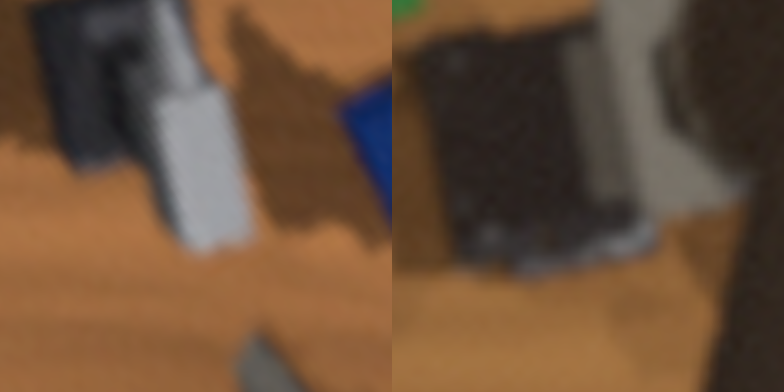

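The scene view puts the head top centre at (0.4396, -0.3236) with yaw about 10.5°, and the tool is aligned with it. Descending to grip.

Call:
jog_arm --plan '[{"offset": [0,0.008,0.35],"twist": [0,0,0],"fingers": 0.3},{"offset": [0,0.008,0.65],"twist": [0,0,0],"fingers": 0.3},{"offset": [0,0.008,0.748],"twist": [0,0,0],"fingers": 0.3},{"offset": [0,0.008,0.748],"twist": [0,0,0],"fingers": 0.3},{"offset": [0,0.008,0.748],"twist": [0,0,0],"fingers": -1},{"offset": [0,0.008,0.748],"twist": [0,0,0],"fingers": -1},{"offset": [0,0.008,0.748],"twist": [0,0,0],"fingers": -1},{"offset": [0,0.008,0.748],"twist": [0,0,0],"fingers": -1},{"offset": [0,0.008,0.748],"twist": [0,0,0],"fingers": -1},{"offset": [0,0.008,0.748],"twist": [0,0,0],"fingers": -1},{"offset": [0,0.008,0.748],"twist": [0,0,0],"fingers": -1},{"offset": [0,0.008,0.748],"twist": [0,0,0],"fingers": -1}]' --newtons 40

```text
clock: 11.38
position: [0.4399, -0.3248, 0.0465]
ee_rot: [3.127, 0.305, 0.001]
force: [0.1, 1.3, 6.0]
width: 0.282
gripper_force: 40.0
```

Call:
jog_arm --plan '[{"offset": [0,0,-0.15],"twist": [0,0,0],"fingers": -1},{"offset": [0,0,-0.4],"twist": [0,0,0],"fingers": -1},{"offset": [0,0,-0.7],"twist": [0,0,0],"fingers": -1},{"offset": [0,0,-0.75],"twist": [0,0,0],"fingers": -1},{"offset": [0,0,-0.75],"twist": [0,0,0],"fingers": -1}]'

```text
clock: 12.0
position: [0.4389, -0.3248, 0.1575]
ee_rot: [-3.126, -0.305, 0.002]
force: [0.0, -0.5, -8.3]
width: 0.274
gripper_force: 40.0
```

Call:
jog_arm --plan '[{"offset": [0.13,-0.29,0],"twist": [0,0,0],"fingers": -1},{"offset": [0.27,-0.58,0],"twist": [0,0,0],"fingers": -1},{"offset": [0.403,-0.873,0],"twist": [0,0,0],"fingers": -1}]'

```text
clock: 12.38
position: [0.4725, -0.1831, 0.1562]
ee_rot: [-3.125, -0.304, 0.005]
force: [0.3, 0.3, -7.7]
width: 0.279
gripper_force: 40.0
```

Call:
jog_arm --plan '[{"offset": [0.13,-0.29,0],"twist": [0,0,0],"fingers": -1},{"offset": [0.27,-0.58,0],"twist": [0,0,0],"fingers": -1},{"offset": [0.403,-0.873,0],"twist": [0,0,0],"fingers": -1}]'

```text
clock: 12.75
position: [0.5064, -0.0433, 0.1562]
ee_rot: [-3.126, -0.305, 0.006]
force: [2.2, -0.9, -7.8]
width: 0.283
gripper_force: 40.0
```

Call:
jog_arm --plan '[{"offset": [0.13,-0.29,0],"twist": [0,0,0.015],"fingers": -1},{"offset": [0.27,-0.58,0],"twist": [0,0,0.03],"fingers": -1},{"offset": [0.36,-0.78,0],"twist": [0,0,0.05],"fingers": -1},{"offset": [0.403,-0.873,0],"twist": [0,0,0.05],"fingers": -1},{"offset": [0.403,-0.873,0],"twist": [0,0,0.05],"fingers": -1},{"offset": [0.403,-0.873,0],"twist": [0,0,0.05],"fingers": -1},{"offset": [0.403,-0.873,0],"twist": [0,0,0.05],"fingers": -1}]'

```text
clock: 13.62
position: [0.5415, 0.0936, 0.1582]
ee_rot: [3.135, -0.191, -0.001]
force: [0.3, -0.8, -6.9]
width: 0.28
gripper_force: 40.0
```

```bash
python3 - <<'E'
from m import *
o=observe(); print(o['clock'],o['position'],o['ee_rot'],o['force'])
cv2.imwrite('pics/c.png',cv2.resize(get_image('scene')[120:250,240:440,::-1],(800,520)))
E
```

```text
13.625 [0.54146723 0.09357268 0.15824817] [ 3.13486997e+00 -1.90622492e-01 -8.64735467e-04] [ 0.34140841 -0.83552807 -6.91596321]
```

View pics/c.png

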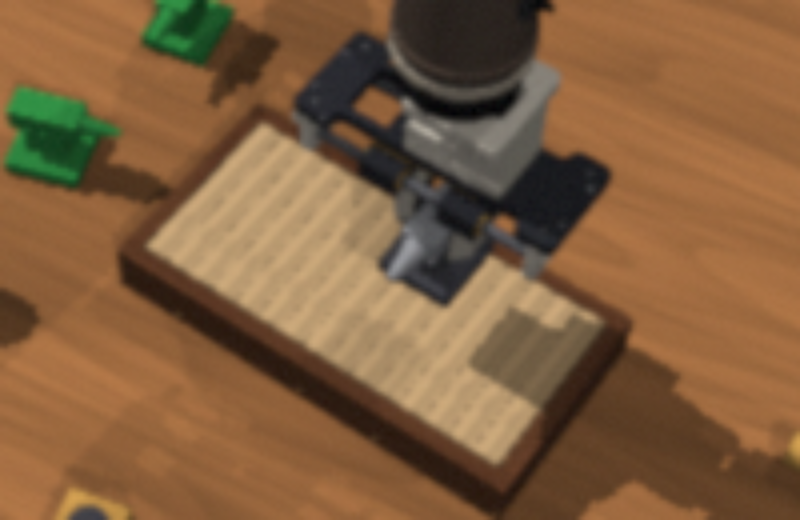

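The anvil hangs upright over the deck. Lowering to just above contact, then slowly until force appears.

Call:
jog_arm --plan '[{"offset": [0,-0.013,0.15],"twist": [0,0,0],"fingers": -1},{"offset": [0,-0.013,0.3],"twist": [0,0,0],"fingers": -1},{"offset": [0,-0.013,0.4],"twist": [0,0,0],"fingers": -1},{"offset": [0,-0.013,0.435],"twist": [0,0,0],"fingers": -1},{"offset": [0,-0.013,0.435],"twist": [0,0,0],"fingers": -1},{"offset": [0,-0.013,0.435],"twist": [0,0,0],"fingers": -1}]'

```text
clock: 14.42
position: [0.5425, 0.0975, 0.094]
ee_rot: [-3.136, 0.188, -0.002]
force: [0.7, -0.4, -8.2]
width: 0.28
gripper_force: 40.0
```

Call:
jog_arm --plan '[{"offset": [0,0,0.006],"twist": [0,0,0],"fingers": -1},{"offset": [0,0,0.012],"twist": [0,0,0],"fingers": -1},{"offset": [0,0,0.016],"twist": [0,0,0],"fingers": -1},{"offset": [0,0,0.016],"twist": [0,0,0],"fingers": -1},{"offset": [0,0,0.016],"twist": [0,0,0],"fingers": -1}]'

```text
clock: 15.05
position: [0.5419, 0.0974, 0.0909]
ee_rot: [3.136, -0.188, -0.0]
force: [-0.0, -0.2, -8.2]
width: 0.283
gripper_force: 40.0
```

Call:
jog_arm --plan '[{"offset": [0,0,0.004],"twist": [0,0,0],"fingers": -1},{"offset": [0,0,0.007],"twist": [0,0,0],"fingers": -1},{"offset": [0,0,0.007],"twist": [0,0,0],"fingers": -1}]'

```text
clock: 15.42
position: [0.542, 0.0974, 0.0901]
ee_rot: [3.136, -0.188, 0.0]
force: [-1.3, -0.3, -3.0]
width: 0.281
gripper_force: 40.0
```

Call:
jog_arm --plan '[{"offset": [0,0,0.003],"twist": [0,0,0],"fingers": -1},{"offset": [0,0,0.003],"twist": [0,0,0],"fingers": -1}]'

```text
clock: 15.68
position: [0.542, 0.0974, 0.09]
ee_rot: [3.136, -0.188, 0.001]
force: [-4.3, -0.0, 5.3]
width: 0.281
gripper_force: 40.0
```

It stops dead after about 0.5 mm, so the slats are firm. Release and retreat.

Call:
jog_arm --plan '[{"offset": [0,0,-0.002],"twist": [0,0,0],"fingers": 0.3},{"offset": [0,0,-0.002],"twist": [0,0,0],"fingers": 0.3},{"offset": [0,0,-0.002],"twist": [0,0,0],"fingers": 0.3},{"offset": [0,0,-0.002],"twist": [0,0,0],"fingers": 0.3},{"offset": [0,0,-0.002],"twist": [0,0,0],"fingers": 0.3},{"offset": [0,0,-0.002],"twist": [0,0,0],"fingers": 0.3},{"offset": [0,0,-0.2],"twist": [0,0,0],"fingers": 0.3},{"offset": [0,0,-0.5],"twist": [0,0,0],"fingers": 0.3},{"offset": [0,0,-0.9],"twist": [0,0,0],"fingers": 0.3},{"offset": [0,0,-0.9],"twist": [0,0,0],"fingers": 0.3},{"offset": [0,0,-0.9],"twist": [0,0,0],"fingers": 0.3},{"offset": [0,0,-0.9],"twist": [0,0,0],"fingers": 0.3}]'

```text
clock: 17.18
position: [0.5411, 0.0971, 0.2229]
ee_rot: [3.135, -0.188, -0.004]
force: [-0.6, -0.2, 0.7]
width: 0.651
gripper_force: 0.0
```

```bash
python3 - <<'E'
from m import *
cv2.imwrite('pics/d.png',cv2.resize(get_image('scene')[120:250,240:440,::-1],(800,520)))
E
```

```text
(no output)
```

View pics/d.png

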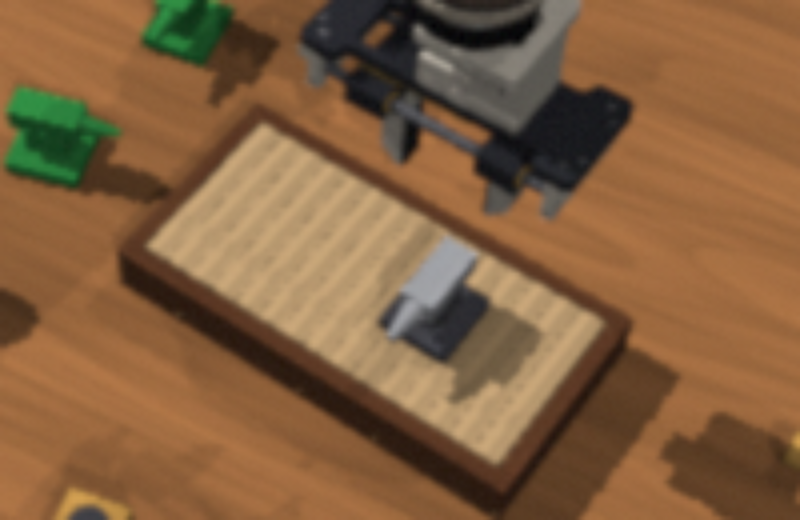

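The anvil stands upright and level mid-slats, the gripper is clear of it, and the block and green look-alikes in view are untouched. Handing in.

```bash
python3 -c "
from cell import *
print(sign_off())"
```

```text
the job is handed in; nothing more can be done
None
```

The anvil stands upright and released on the two firm slats, at y ≈ +50 mm and about midway along them; the job is handed in, but no verdict came back.

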